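# Uncover the rolls and hold the seeded one up in the tongs

## Task

Lift the clear cover off the bread board and stand it upright on the free worktop beside the board, without dropping it. Then pick up the kitchen tongs, close them gently on the roll with the sesame seeds and lift it about 10 cm above the board, never touching a roll with the robot's own fingers. Leave the plain roll lying on the board and everything else where it stands, and finish while holding the seeded roll up, still, in the squeezed tongs.

Things in the scene. Friction and masses are not known exactly. Their poses are not given: they have to be found in the camera images.
- board: Round wooden board, 176 mm across, 18 mm thick, fixed. Origin: centre of its underside. The two rolls lie side by side on it along its own y axis, 38 mm either side of its centre (either way round); its x axis points away from the robot to within 0.4 rad. The worktop to its right is clear, with room for the cover some 45 degrees right of ahead, about 0.6 m from the base axis.
- cover: Clear dome cover, 156 mm across, open below, wall 3 mm, 76 mm high plus a pale wooden knob; about 0.2 kg. Origin: centre of its lower rim. It starts standing on the board over both rolls, some 13 mm clear of them; its rim must rise 40 mm to pass over them. Stood on the worktop its knob is 94 mm up.
- cover_knob (a point): Middle of the cover's knob, 94 mm above its lower rim. The knob is round, 31 mm across where it is gripped, from 83 to 105 mm above the rim.
- seeded_roll: Small round bread roll with pale sesame seeds on top: 46 mm across (widest 12 to 18 mm above its underside), 36 mm high, about 40 g. Not to be crushed: squeeze the tongs with 20 to 50 N. Origin: centre of its underside, which rests on the board, 18 mm above the worktop.
- plain_roll: Plain roll of the same size and weight, darker, with a cross cut in the crust. Origin: centre of its underside.
- tongs: Kitchen tongs lying open on their side: two steel arms, 0 to 24 mm above the surface, dark grey grips, red jaws; 0.13 kg. Origin, and balance point: underside, midway between the grips, 112 mm ahead of the hinge. Open, +x runs along the middle line to the jaws (tips at x = 131 mm), z up. The frame is fixed to the +y arm, so it turns by half the angle when both arms are squeezed.
- tongs_grip (a point): Place to hold the tongs: 12 mm above body tongs, between the flat outer faces of the grips (which run from x = -48 to 42 mm). Width over the outside here: open 54 mm, closed on a roll 38 mm with the faces parallel. A spring opens them: about 5 N on each grip starts to close them. Squeezed to 51 mm they can be carried and are still open.
- tongs_jaws (a point): Middle between the jaws: 110 mm ahead of tongs_grip, 222 mm from the hinge. The jaws are cups, 24 mm high and 41 mm long, shallow V seen from above: open they stand 79 mm apart in the middle, 69 mm at the ends, 88 mm over the outside. They close twice as fast as the grips, with half their force.
- tongs_arm (a joint): Closing angle between the tongs' arms (rad): 0 fully open, about 0.14 with a roll between the jaws, 0.33 at the stop with the jaws empty.
- pepper_mill: wooden pepper mill, 58 mm across, 160 mm tall, standing behind the board. Bystander: leave it alone. Origin: centre of its underside.
- lemon: yellow lemon, 78x55x56 mm, lying behind the board to the left. Bystander: leave it alone. Origin: centre of its underside.
- garlic: bulb of garlic, 60x57x58 mm, behind the board. Bystander: leave it alone. Origin: centre of its underside.
- red_spice_jar: spice jar with a red lid, 45 mm across, 106 mm tall, at the back by the wall cabinet, which hangs left of the board with its underside 0.49 m up and its near lower corner at about x = 0.53, y = -0.03: the wrist and forearm must keep clear of it. Bystander: leave it alone. Origin: centre of its underside.
- green_spice_jar: another spice jar with a red lid, 45 mm across, 106 mm tall, at the back by the wall cabinet, which hangs left of the board with its underside 0.49 m up and its near lower corner at about x = 0.53, y = -0.03: the wrist and forearm must keep clear of it. Bystander: leave it alone. Origin: centre of its underside.
- glass: small clear glass, 48 mm across, 61 mm tall, in front of the kettle. Bystander: leave it alone. Origin: centre of its underside.

How it is judged:
On the way, in this order (a step that is already met when the one before it is completed fails the run):
1. the cover stands upright on the worktop beside the board, let go (height (world z) of cover below 0.008 m and angle between cover's own z axis and vertical below 0.08 rad and horizontal distance between cover and board above 0.168 m and contact force between the fingers and cover below 0.1 N), for 0.3 s.
2. the fingers have picked the tongs up, the seeded roll still lying on the board (height (world z) of tongs above 0.015 m and contact force between the fingers and tongs above 1 N and height (world z) of seeded_roll below 0.03 m), for 0.2 s.
At the end, for the whole second after the job is handed in: Seeded roll held still in the squeezed tongs, underside at least 60 mm above the board, fingers on the tongs and off both rolls; cover upright (0.08 rad) on the worktop, its centre over 168 mm from the board's; plain roll right way up on the board, within 68 mm of its centre (height (world z) of seeded_roll above 0.078 m and contact force between tongs and seeded_roll above 0.5 N and value of joint tongs_arm between 0.09 and 0.22 rad and contact force between the fingers and tongs above 2 N and contact force between each of the fingers, the arm and seeded_roll below 0.05 N and contact force between each of seeded_roll, tongs and board below 0.05 N and linear speed of seeded_roll below 0.03 m/s and height (world z) of cover below 0.008 m and angle between cover's own z axis and vertical below 0.08 rad and horizontal distance between cover and board above 0.168 m and horizontal distance between plain_roll and board below 0.068 m and height (world z) of plain_roll between 0.012 and 0.026 m and angle between plain_roll's own z axis and vertical below 0.3 rad); the arm keeps its last pose, push and grip.
It fails at once if the robot's fingers or arm touch a roll (contact force between any of the fingers, the arm and seeded_roll above 0.3 N or contact force between any of the fingers, the arm and plain_roll above 0.3 N).
It fails at once if the roll is crushed: the tongs press on it with more than 70 N in all (contact force between tongs and seeded_roll above 70 N).
It fails at once if the cover is tipped over, or dropped (let go and falling faster than 0.5 m/s) (angle between cover's own z axis and vertical above 0.6 rad or (linear speed of cover above 0.5 m/s and contact force between the fingers and cover below 0.1 N)).
It fails at once if the plain roll is knocked off the board or taken up (horizontal distance between plain_roll and board above 0.085 m or height (world z) of plain_roll above 0.06 m).
It fails at once if a bystander is moved by more than 4 cm (distance of any of pepper_mill, lemon, garlic, red_spice_jar, green_spice_jar, glass from where it was at the start of the episode above 0.04 m).
It also fails if it takes over 67 s, if anything falls off the work surface, if the arm or the gripper's body presses on something with over 40 N, if the wrist force passes 120 N, or if a joint passes its speed limit or range.

## Robot

A 6-joint arm with a two-finger parallel gripper is mounted at the origin on a cart in front of the work surface, level with it; the furniture and walls round the work are solid. World frame = base frame: x ahead of the robot, y to its left, z up, the work surface at z = 0. Lengths are in m, angles in rad, forces in N, time in s.
With the tool pointing down it reaches from about 0.35 to 0.85 m from the base axis. Payload 8.1 kg.
Tool frame: the origin (TCP) lies on the centre line of the jaws, within the pads' length; the fingertips stand 22 mm ahead of it and the grasp point (between the pads) lies 3 mm ahead of it; z points along the fingers, y is the line along which they close (so a half turn about z gives the same grasp; the last joint's range is limited). The gripper opens to 93 mm and grips with 3 to 60 N. Pads are 15 mm wide; open, the fingers measure 128 mm over their backs; the gripper's body (75 mm by 188 mm) begins 65 mm behind the grasp point.
Start: joints at [1.146, 0.13, 1.488, -0, 1.523, -0.085], TCP at [0.2, 0.566, 0.241] pointing down, gripper open.
Joint ranges: [-2.96, 2.96], [-0.89, 2.26], [0.02, 2.5], [-1.34, 4.48], [0, 2.73], [-2.66, 2.66]. Speed limits (rad/s): [2.39, 2.39, 2.79, 3.14, 3.14, 3.14].

## Interface

Orientations are given as a rotation vector (axis times angle).
In Python, from plant import robot gives the robot as it stands.
- The arm moves only by the tool step_hand, called after ">>>" by a JSON object that holds its "fn" and its "kwargs", one argument or row to a line. Schema: {"type":"object","properties":{"deltas":{"type":"array","items":{"type":"array","prefixItems":[{"type":"number"},{"type":"array","items":{"type":"number"},"minItems":3,"maxItems":3},{"type":"number"}],"minItems":3,"maxItems":3},"minItems":1,"maxItems":20},"grip_force":{"type":"number"},"only":{"type":"string"},"quiet":{"type":"boolean"},"lines":{"type":"string"}},"required":["deltas"],"additionalProperties":false}. deltas is a list of rows, 1 to 20 of them, each written [opening, [dx, dy, dz], turn]: the finger opening in m, then dx, dy, dz in shares of the most that a row can go, 1 being 50 mm, then a turn about the tool's z in rad; each row shifts and turns the commanded pose from where the row before left it, along the tool's axes as they then stand; what a row does not reach is not made up. A row lasts 1/10 s, in which the tool goes at most 0.05 m and 0.15 rad, less where a joint would pass 70% of its speed; a pose out of reach is approached as far as the arm can. The fingers move at their own pace and stop on an object; grip_force is the grip in N (left out, the last holds). Time passes only in rows, so rows that do not move let the fingers close. The tool returns the time, the measured TCP pose, the force, the opening and the grip force at its end. only (a regular expression) keeps the lines of the reply that match it, lines (a string "A,B") keeps lines A to B, and quiet returns only ok. Input that does not fit is refused with a message, and nothing moves.
- robot.read_state(): the state, without advancing time (a new reading comes with each control period).
- robot.read_camera(name): name is "side" or "top"; returns a dict with "image" (384x512x3 uint8, red, green, blue), "fx", "fy", "cx", "cy" (pixels), "dist" ([k1, k2, p1, p2, k3] as OpenCV has them; the pictures are not rectified), "R" (3x3) and "t" (3): a world point X has camera coordinates R X + t. Camera axes: x right, y down, z forward; pixel columns grow to the right and rows downward; lengths in m; the calibration is good to about 2 mm. A picture is of the moment at which its call begins. There is no depth.
- robot.close_job(): hands the job in; it is judged then, once.
The state is a dict: "t": time; "q": joint angles; "dq": joint speeds; "joint_torque": joint torques, N m; "tool_pos": TCP position; "orientation": TCP orientation; "force": force on the tool from outside, world axes, zero at the start; "wrist_torque": the same for the moment, N m; "opening": finger opening in m; "gripper_force": force on a finger pad.
Only numpy, scipy, OpenCV 4.12 (cv2) and the standard library are available. Lean on these libraries where they do the work, as an engineer would, in place of code of your own. Each camera call takes 0.05 s, during which the arm holds its last target. There are 200 camera calls.

## Working session

There is one attempt and no reset: what is moved stays moved. The work goes in short steps, Python scripts to look and compute and a tool call to move; the robot and the scene stay as the last step left them, time stands still between calls to the robot, and variables do not carry over. Pictures are saved under pics/ and viewed, at most 11 in all, crops included, and the job is handed in when it is done.

```bash
mkdir -p pics; ls
```

Run:
```python
from plant import robot
import cv2,json
s=robot.read_state();print({k:s[k] for k in('t','tool_pos','orientation','opening')})
for n in('side','top'):
    c=robot.read_camera(n);cv2.imwrite(f'pics/{n}0.png',c['image'][:,:,::-1]);print(n,{k:c[k] for k in c if k!='image'})
```

```text
pics
plant.py
{'t': 0.0, 'tool_pos': array([0.19972807, 0.56518817, 0.23956609]), 'orientation': array([-5.31066433e-01, -3.09592469e+00,  2.93155433e-03]), 'opening': 0.09265007257098662}
side {'fx': 349.99558368902683, 'fy': 349.99558368902683, 'cx': 257.7646894419514, 'cy': 186.51154779273122, 'dist': array([-0.02836448,  0.        ,  0.        ,  0.        ,  0.        ]), 'R': array([[ 0.83880457, -0.54436672, -0.00847203],
       [-0.3081282 , -0.4618449 , -0.83171888],
       [ 0.44884732,  0.70026007, -0.55513235]]), 't': array([-0.66271381,  0.11923935,  0.95352706])}
top {'fx': 369.26677893321425, 'fy': 369.26677893321425, 'cx': 256.17157345992587, 'cy': 195.03324826866825, 'dist': array([-0.02871474,  0.        ,  0.        ,  0.        ,  0.        ]), 'R': array([[-0.00919101, -0.99940585, -0.03321867],
       [-0.99858567,  0.010913  , -0.05203431],
       [ 0.05236591,  0.03269344, -0.99809266]]), 't': array([-0.28463207,  0.58761934,  1.11134528])}
```

View pics/top0.png

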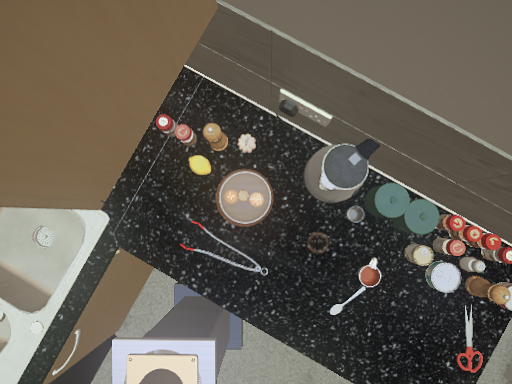

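View pics/side0.png

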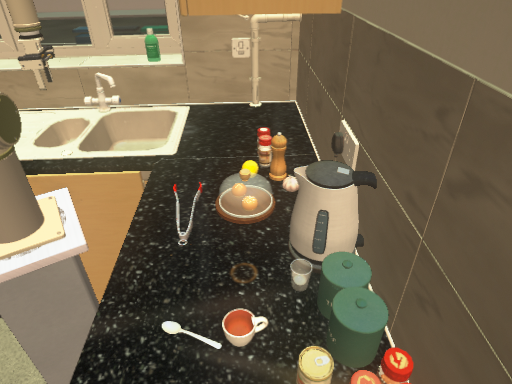

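The top view shows the board and dome at about (245,197), the tongs hinge at (264,271) and the jaws at (196,222) and (187,247). I'll zoom in next.

Create h.py:
```python
import numpy as np,cv2
from plant import robot
def K(c): return np.array([[c['fx'],0,c['cx']],[0,c['fy'],c['cy']],[0,0,1]])
def ray(c,uv):
    p=cv2.undistortPoints(np.array([[uv]],float),K(c),c['dist'])[0,0]
    return -c['R'].T@c['t'], c['R'].T@np.array([p[0],p[1],1])
def plane(c,uv,z):
    o,d=ray(c,uv); return o+d*(z-o[2])/d[2]
def proj(c,X):
    return cv2.projectPoints(np.array(X,float).reshape(-1,3),cv2.Rodrigues(c['R'])[0],c['t'],K(c),c['dist'])[0][:,0]
def tri(cs,uvs):
    A=0;b=0
    for c,uv in zip(cs,uvs):
        o,d=ray(c,uv);d=d/np.linalg.norm(d);P=np.eye(3)-np.outer(d,d);A=A+P;b=b+P@o
    return np.linalg.solve(A,b)
def crop(c,x,y,w,h,s,name):
    cv2.imwrite(f'pics/{name}.png',cv2.resize(c['image'][y:y+h,x:x+w,::-1],None,fx=s,fy=s,interpolation=cv2.INTER_CUBIC))
```

Run:
```python
from h import *
a=cv2.imread('pics/top0.png')[180:280,175:325];b=cv2.imread('pics/side0.png')[160:250,160:290]
cv2.imwrite('pics/z1.png',np.vstack([cv2.resize(a,(600,400),interpolation=2)]))
cv2.imwrite('pics/z2.png',cv2.resize(b,(780,540),interpolation=2))
c=robot.read_camera('top');print(proj(c,[[.42,-.42,0]]))
for n,uv,z in[('board',(245,197.5),.018),('h',(264,271),.012),('j',(191.5,234.5),.012),('ring',(318,242),0),('glass',(355,214),.03)]:print(n,plane(c,uv,z).round(3))
```

```text
[[299.4192388  248.94693256]]
board [ 0.577 -0.257  0.018]
h [ 0.356 -0.312  0.012]
j [ 0.467 -0.093  0.012]
ring [ 0.441 -0.477  0.   ]
glass [ 0.524 -0.583  0.03 ]
```

View pics/z1.png

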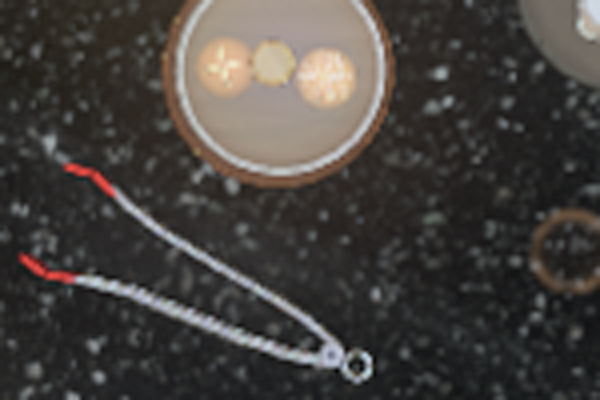

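View pics/z2.png

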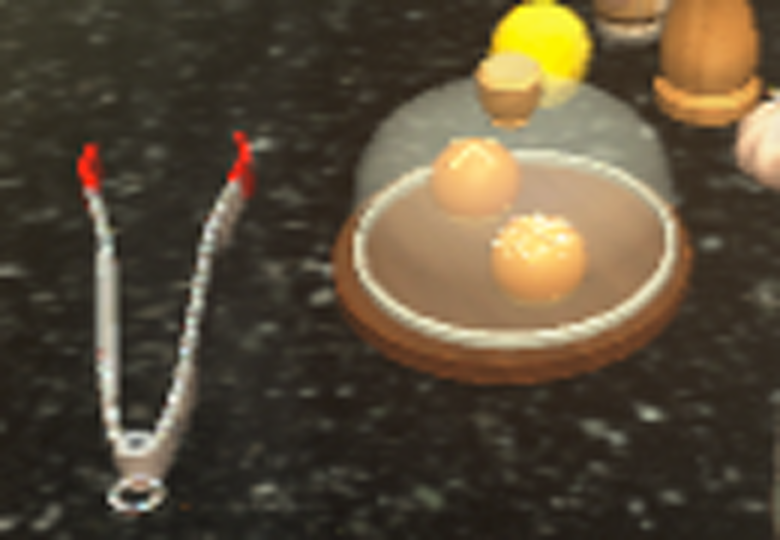

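Run:
```python
from h import *
T=robot.read_camera('top');S=robot.read_camera('side')
f=lambda x,y:((x+.5)/4-.5+175,(y+.5)/4-.5+180)
g=lambda x,y:((x+.5)/6-.5+160,(y+.5)/6-.5+160)
kn=tri([T,S],[f(273,62),g(508,88)]);print('knob',kn, plane(T,f(273,62),.115))
print('proj knob',proj(T,[kn]),proj(S,[kn]))
for n,a,b in[('seed',f(326,77),g(539,257)),('plain',f(225,67),g(475,177))]:
    print(n,tri([T,S],[a,b]),plane(T,a,.033))
print('rim centre',plane(T,f(282,74),.018), 'board',plane(T,f(280,80),.018))
h=plane(T,f(330,355),.020);u=plane(T,f(90,179),.024);l=plane(T,f(48,267),.024)
print('h',h,u,l,'sep',np.linalg.norm(u-l));m=(u+l)/2;d=(m-h)[:2];print('mid',m,'len',np.hypot(*d),'ang',np.arctan2(d[1],d[0]))
ut=plane(T,f(67,166),.024);lt=plane(T,f(22,258),.024);print('tips',(ut+lt)/2,np.linalg.norm(ut-lt))
# red blobs in both views
for c,nm,z in((T,'T',.024),(S,'S',.012)):
    hsv=cv2.cvtColor(c['image'],cv2.COLOR_RGB2HSV);mk=((hsv[...,0]<8)|(hsv[...,0]>172))&(hsv[...,1]>150)&(hsv[...,2]>90)
    n,_,st,ce=cv2.connectedComponentsWithStats(mk.astype('uint8'))
    for s_,c_ in zip(st,ce):
        if 10<s_[4]<150 and c_[0]<215 and c_[1]>170: print(nm,s_,c_,plane(c,c_,.012))
```

```text
knob [ 0.57957881 -0.25709521  0.11232219] [ 0.57939435 -0.25725493  0.115     ]
proj knob [[242.88382684 195.10916674]] [[244.23194857 174.25085761]]
seed [ 0.57242951 -0.29157439  0.03936939] [ 0.57210324 -0.29102082  0.033     ]
plain [ 0.58100716 -0.21687861  0.03930244] [ 0.58036524 -0.21570532  0.033     ]
rim centre [ 0.57535181 -0.25731206  0.018     ] board [ 0.57083479 -0.25576535  0.018     ]
h [ 0.36499642 -0.29167028  0.02      ] [ 0.49758427 -0.11245168  0.024     ] [ 0.43189284 -0.08055757  0.024     ] sep 0.07302464701297436
mid [ 0.46473856 -0.09650463  0.024     ] len 0.21917601882719961 ang 1.098336745961371
tips [ 0.47309935 -0.07793316  0.024     ] 0.07678571803259232
T [191 221  12   8  29] [196.82758621 223.4137931 ] [ 0.50019943 -0.10921567  0.012     ]
T [180 243  14   7  34] [185.35294118 246.82352941] [ 0.42953563 -0.07398418  0.012     ]
S [198 182   4  11  26] [199.88461538 186.84615385] [ 0.5058522  -0.10320052  0.012     ]
S [173 184   4   8  25] [174.68 187.32] [ 0.43835735 -0.06140145  0.012     ]
```

Add to h.py:
```python
def phi(s=None):
    s=s or robot.read_state(); y=cv2.Rodrigues(s['orientation'])[0][:,1]; return np.arctan2(y[1],y[0])
def go(X,ph=None):
    s=robot.read_state();R=cv2.Rodrigues(s['orientation'])[0]
    print('delta',(R.T@(np.array(X)-s['tool_pos'])).round(4),'phi',round(phi(s),4),'turn',None if ph is None else round(phi(s)-ph,4),'pos',s['tool_pos'].round(4),'q1',s['q'][0].round(3),'q6',s['q'][5].round(3))
```

```text
(no output)
```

>>> {"fn": "step_hand", "kwargs": {
  "deltas": [
    [0.093,[0,0,0],0.15],
    [0.093,[0,0,0],0.15],
    [0.093,[0,0,0],0.15],
    [0.093,[0,0,0],0.15],
    [0.093,[0,0,0],0.15],
    [0.093,[0,0,0],0.15],
    [0.093,[0,0,0],0.15],
    [0.093,[0,0,0],0.15],
    [0.093,[0,0,0],0.15],
    [0.093,[0,0,0],0.15],
    [0.093,[0,0,0],0.15],
    [0.093,[0,0,0],0.05],
    [0.093,[0,0,0],0]
  ],
  "grip_force": 20
}}

```text
t: 1.55
tool_pos: [0.1999, 0.5656, 0.2405]
orientation: [2.677, 1.643, -0.0]
force: [-0.6, 0.3, 0.2]
opening: 0.0933
gripper_force: 0.0
```

```bash
python3 -c "
from h import *
go([.36,.15,.241],-.473)
go([.579,-.257,.20],-.473)"
```

```text
delta [-0.2982  0.3308 -0.0004] phi -0.4697 turn 0.0033 pos [0.1999 0.5656 0.2405] q1 1.146 q6 1.615
delta [-0.562   0.7103  0.0406] phi -0.4697 turn 0.0033 pos [0.1999 0.5656 0.2405] q1 1.146 q6 1.615
```

The manual's scale: shifts go in shares of 50 mm. Converting my numbers, 0.033 m is 0.66, -0.03 m is -0.6.

>>> {"fn": "step_hand", "kwargs": {
  "deltas": [
    [0.093,[-0.6,0.66,0],0],
    [0.093,[-0.6,0.66,0],0],
    [0.093,[-0.6,0.66,0],0],
    [0.093,[-0.6,0.66,0],0],
    [0.093,[-0.6,0.66,0],0],
    [0.093,[-0.6,0.66,0],0],
    [0.093,[-0.6,0.66,0],0],
    [0.093,[-0.6,0.66,0],0],
    [0.093,[-0.6,0.66,0],0],
    [0.093,[-0.6,0.66,0],0]
  ]
}}

```text
t: 2.55
tool_pos: [0.359, 0.1473, 0.2409]
orientation: [2.674, 1.648, 0.002]
force: [1.0, -0.2, 0.8]
opening: 0.0928
gripper_force: 0.0
```

>>> {"fn": "step_hand", "kwargs": {
  "deltas": [
    [0.093,[-0.6,0.48,0],0],
    [0.093,[-0.6,0.48,0],0],
    [0.093,[-0.6,0.48,0],0],
    [0.093,[-0.6,0.48,0],0],
    [0.093,[-0.6,0.48,0],0],
    [0.093,[-0.6,0.48,0],0],
    [0.093,[-0.6,0.48,0],0],
    [0.093,[-0.6,0.48,0],0],
    [0.093,[0,0,0],0]
  ]
}}

```text
t: 3.45
tool_pos: [0.4216, -0.1556, 0.2405]
orientation: [2.678, 1.641, -0.001]
force: [0.2, 1.7, 1.0]
opening: 0.0928
gripper_force: 0.0
```

```bash
python3 -c "
from h import *
go([.579,-.257,.16],-.473)"
```

```text
delta [-0.0188  0.1862  0.0806] phi -0.4709 turn 0.0021 pos [ 0.4216 -0.1556  0.2405] q1 -0.467 q6 0.004
```

>>> {"fn": "step_hand", "kwargs": {
  "deltas": [
    [0.093,[-0.08,0.74,0],0],
    [0.093,[-0.08,0.74,0.2],0],
    [0.093,[-0.08,0.74,0.4],0],
    [0.093,[-0.08,0.74,0.5],0],
    [0.093,[-0.06,0.76,0.5],0],
    [0.093,[0,0,0],0],
    [0.093,[0,0,0],0]
  ]
}}

```text
t: 4.15
tool_pos: [0.5781, -0.2519, 0.1582]
orientation: [-2.672, -1.644, 0.004]
force: [-0.5, -0.1, 0.7]
opening: 0.0926
gripper_force: 0.0
```

Run:
```python
from h import *
go([.579,-.257,.125],-.473)
a=robot.read_camera('side');b=robot.read_camera('top')
im=np.hstack([cv2.resize(c['image'][y:y+100,x:x+100,::-1],(400,400),interpolation=2) for c,x,y in((a,195,110),(b,200,150))])
cv2.imwrite('pics/k.png',im)
```

```text
delta [-0.0041  0.0033  0.0331] phi -0.4676 turn 0.0054 pos [ 0.5781 -0.2519  0.1582] q1 -0.492 q6 -0.025
```

View pics/k.png

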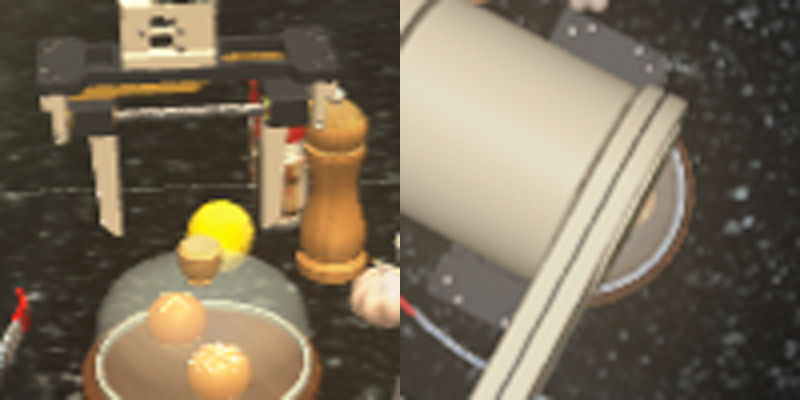

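The left view shows the fingers at about (108,200) and (272,200), straddling the knob at (200,255), so the gripper is centred. Next I descend and grip.

>>> {"fn": "step_hand", "kwargs": {
  "deltas": [
    [0.093,[-0.08,0.06,0.16],0],
    [0.093,[0,0,0.16],0],
    [0.093,[0,0,0.16],0],
    [0.093,[0,0,0.16],0],
    [0.093,[0,0,0],0],
    [0.02,[0,0,0],0],
    [0.02,[0,0,0],0],
    [0.02,[0,0,0],0],
    [0.02,[0,0,0],0],
    [0.02,[0,0,0],0],
    [0.02,[0,0,0],0],
    [0.02,[0,0,0],0],
    [0.02,[0,0,0],0]
  ],
  "grip_force": 25
}}

```text
t: 5.55
tool_pos: [0.5797, -0.2579, 0.1287]
orientation: [2.677, 1.645, -0.0]
force: [-0.6, 0.1, 1.0]
opening: 0.0335
gripper_force: 0.0
```

Converted, 0.002 m is 0.04.

>>> {"fn": "step_hand", "kwargs": {
  "deltas": [
    [0.02,[0,0,0.04],0],
    [0.02,[0,0,0],0],
    [0.02,[0,0,0],0],
    [0.02,[0,0,0],0],
    [0.02,[0,0,0],0]
  ]
}}

```text
t: 6.05
tool_pos: [0.5799, -0.258, 0.1283]
orientation: [2.676, 1.644, 0.001]
force: [-5.0, 3.1, 11.2]
opening: 0.0307
gripper_force: 25.0
```

>>> {"fn": "step_hand", "kwargs": {
  "deltas": [
    [0.02,[0,0,-0.2],0],
    [0.02,[0,0,-0.4],0],
    [0.02,[0,0,-0.4],0],
    [0.02,[0,0,-0.4],0],
    [0.02,[0,0,-0.4],0],
    [0.02,[0,0,0],0],
    [0.02,[0,0,0],0]
  ]
}}

```text
t: 6.75
tool_pos: [0.5799, -0.2579, 0.2165]
orientation: [2.676, 1.644, 0.0]
force: [-0.5, -0.7, -2.8]
opening: 0.0304
gripper_force: 25.0
```

```bash
python3 -c "
from h import *
go([.40,-.45,.25],-.473)"
```

```text
delta [-0.2526 -0.0736 -0.0335] phi -0.469 turn 0.004 pos [ 0.5799 -0.2579  0.2165] q1 -0.499 q6 -0.03
```

Converted, -0.025 m is -0.5, -0.013 m is -0.26.

>>> {"fn": "step_hand", "kwargs": {
  "deltas": [
    [0.02,[-0.2,-0.06,0],0],
    [0.02,[-0.5,-0.14,0],0],
    [0.02,[-0.5,-0.14,0],0],
    [0.02,[-0.5,-0.14,0],0],
    [0.02,[-0.5,-0.14,0],0],
    [0.02,[-0.5,-0.14,0],0],
    [0.02,[-0.5,-0.14,0],0],
    [0.02,[-0.5,-0.14,0],0],
    [0.02,[-0.5,-0.16,0],0],
    [0.02,[-0.5,-0.16,0],0],
    [0.02,[-0.26,-0.12,0],0],
    [0.02,[-0.1,-0.04,0],0],
    [0.02,[0,0,0],0]
  ]
}}

```text
t: 8.05
tool_pos: [0.397, -0.4491, 0.216]
orientation: [-2.677, -1.642, -0.0]
force: [0.6, 0.7, -1.4]
opening: 0.0304
gripper_force: 25.0
```

>>> {"fn": "step_hand", "kwargs": {
  "deltas": [
    [0.02,[0,0,0.4],0],
    [0.02,[0,0,0.4],0],
    [0.02,[0,0,0.4],0],
    [0.02,[0,0,0.4],0],
    [0.02,[0,0,0.2],0],
    [0.02,[0,0,0.1],0],
    [0.02,[0,0,0],0],
    [0.02,[0,0,0],0]
  ]
}}

```text
t: 8.85
tool_pos: [0.3982, -0.4496, 0.1227]
orientation: [2.675, 1.644, 0.0]
force: [1.3, 0.2, -1.6]
opening: 0.0302
gripper_force: 25.0
```

```bash
python3 -c "
from h import *
go([.40,-.45,.11],-.473)"
```

```text
delta [0.0004 0.0018 0.0127] phi -0.4686 turn 0.0044 pos [ 0.3982 -0.4496  0.1227] q1 -0.931 q6 -0.463
```

Converted, 0.004 m is 0.08, 0.002 m is 0.04.

>>> {"fn": "step_hand", "kwargs": {
  "deltas": [
    [0.02,[0,0,0.08],0],
    [0.02,[0,0,0.08],0],
    [0.02,[0,0,0.04],0],
    [0.02,[0,0,0.02],0],
    [0.02,[0,0,0],0],
    [0.02,[0,0,0],0]
  ]
}}

```text
t: 9.45
tool_pos: [0.3976, -0.4493, 0.1107]
orientation: [2.677, 1.644, 0.0]
force: [0.0, 0.2, -1.5]
opening: 0.0302
gripper_force: 25.0
```

Converted, 0.001 m is 0.02.

>>> {"fn": "step_hand", "kwargs": {
  "deltas": [
    [0.02,[0,0,0.02],0],
    [0.02,[0,0,0.02],0],
    [0.02,[0,0,0],0],
    [0.02,[0,0,0],0]
  ]
}}

```text
t: 9.85
tool_pos: [0.3977, -0.4494, 0.1103]
orientation: [2.676, 1.644, -0.0]
force: [-3.2, 4.3, 9.8]
opening: 0.0304
gripper_force: 25.0
```

>>> {"fn": "step_hand", "kwargs": {
  "deltas": [
    [0.02,[0,0,0.02],0],
    [0.02,[0,0,0],0]
  ]
}}

```text
t: 10.05
tool_pos: [0.3977, -0.4495, 0.1103]
orientation: [2.676, 1.644, -0.0]
force: [-6.8, 8.0, 16.9]
opening: 0.0302
gripper_force: 25.0
```

Contact with the worktop. Now I release and rise.

Converted, -0.002 m is -0.04.

>>> {"fn": "step_hand", "kwargs": {
  "deltas": [
    [0.02,[0,0,-0.04],0],
    [0.045,[0,0,0],0],
    [0.093,[0,0,0],0],
    [0.093,[0,0,0],0],
    [0.093,[0,0,0],0],
    [0.093,[0,0,0],0],
    [0.093,[0,0,0],0],
    [0.093,[0,0,0],0]
  ]
}}

```text
t: 10.85
tool_pos: [0.3976, -0.4492, 0.1096]
orientation: [-2.677, -1.644, -0.0]
force: [-0.6, 0.2, 0.4]
opening: 0.0819
gripper_force: 0.0
```

>>> {"fn": "step_hand", "kwargs": {
  "deltas": [
    [0.093,[0,0,-0.4],0],
    [0.093,[0,0,-0.8],0],
    [0.093,[0,0,-0.8],0],
    [0.093,[0.5,0.02,-0.4],0],
    [0.093,[0.5,0,0],0],
    [0.093,[0,0,0],0]
  ]
}}

```text
t: 11.45
tool_pos: [0.4227, -0.4035, 0.2311]
orientation: [2.673, 1.646, 0.002]
force: [0.6, 0.2, -0.8]
opening: 0.0931
gripper_force: 0.0
```

Run:
```python
from h import *
th=1.098
g=np.array([.365,-.2917])+.112*np.array([np.cos(th),np.sin(th)])
print(g);go([*g,.12],th-np.pi/2)
T=robot.read_camera('top');cv2.imwrite('pics/c1.png',np.hstack([cv2.resize(T['image'][180:290,160:340,::-1],(720,440),interpolation=2)]))
```

```text
[ 0.41600229 -0.19198658]
delta [ 0.1858 -0.1014  0.1109] phi -0.4668 turn 0.006 pos [ 0.4227 -0.4035  0.2311] q1 -0.85 q6 -0.384
```

View pics/c1.png

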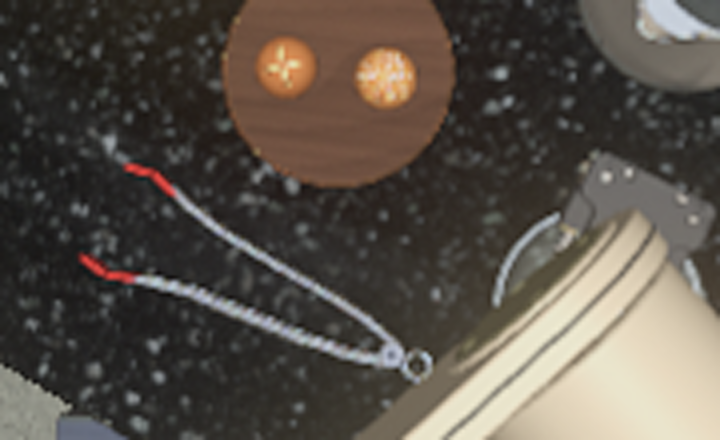

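The cover stands free of the gripper and its rim shows at about (520,260). The rolls are uncovered, plain at (287,67) and seeded at (386,77), and the tongs haven't moved. Next I go to the tongs.

>>> {"fn": "step_hand", "kwargs": {
  "deltas": [
    [0.093,[0.46,-0.24,0],0],
    [0.093,[0.46,-0.26,0],0],
    [0.093,[0.46,-0.26,0],0],
    [0.093,[0.46,-0.26,0],0],
    [0.093,[0.46,-0.26,0.4],0],
    [0.093,[0.46,-0.26,0.6],0.006],
    [0.093,[0.46,-0.24,0.6],0],
    [0.093,[0.46,-0.24,0.6],0],
    [0.093,[0,0,0],0],
    [0.093,[0,0,0],0]
  ]
}}

```text
t: 12.5
tool_pos: [0.4137, -0.1954, 0.119]
orientation: [-2.68, -1.637, 0.002]
force: [0.9, -0.6, 1.1]
opening: 0.0928
gripper_force: 0.0
```

Run:
```python
from h import *
go([.416,-.192,.026],1.098-np.pi/2)
T=robot.read_camera('top');S=robot.read_camera('side')
f=lambda x,y:((x+.5)/4-.5+160,(y+.5)/4-.5+180)
print(plane(T,f(386,77),.033),plane(T,f(287,67),.033))
cv2.imwrite('pics/s1.png',np.hstack([cv2.resize(c['image'][y:y+100,x:x+100,::-1],(400,400),interpolation=2) for c,x,y in((S,150,160),(T,170,190))]))
```

```text
delta [0.0041 0.0007 0.093 ] phi -0.4742 turn -0.0014 pos [ 0.4137 -0.1954  0.119 ] q1 -0.553 q6 -0.079
[ 0.57210324 -0.29102082  0.033     ] [ 0.58034908 -0.2172018   0.033     ]
```

View pics/s1.png

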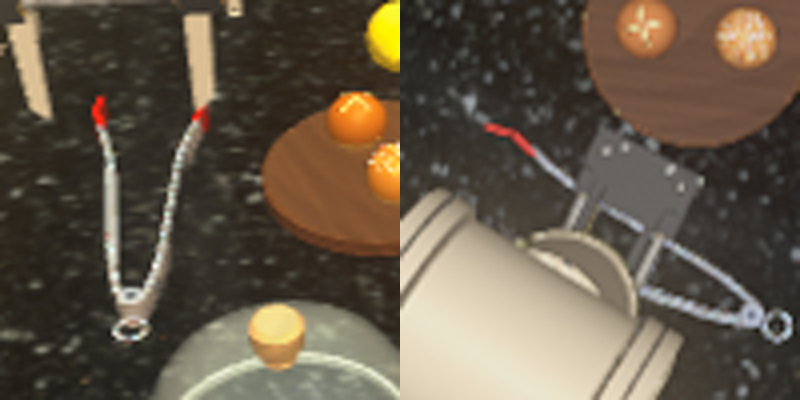

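In the left view the fingers sit outside both tong arms. Now I descend and squeeze lightly.

Converted, 0.004 m is 0.08, 0.02 m is 0.4.

>>> {"fn": "step_hand", "kwargs": {
  "deltas": [
    [0.093,[0.08,0.02,0.4],0],
    [0.093,[0,0,0.4],0],
    [0.093,[0,0,0.4],0],
    [0.093,[0,0,0.4],0],
    [0.093,[0,0,0.14],0],
    [0.093,[0,0,0.08],0],
    [0.093,[0,0,0],0],
    [0.093,[0,0,0],0]
  ],
  "grip_force": 20
}}

```text
t: 13.4
tool_pos: [0.418, -0.1929, 0.0298]
orientation: [2.681, 1.635, 0.001]
force: [0.4, -0.9, 0.7]
opening: 0.0929
gripper_force: 0.0
```

>>> {"fn": "step_hand", "kwargs": {
  "deltas": [
    [0.051,[0,0,0],0],
    [0.051,[0,0,0],0],
    [0.051,[0,0,0],0],
    [0.051,[0,0,0],0],
    [0.051,[0,0,0],0],
    [0.051,[0,0,0],0],
    [0.051,[0,0,0],0],
    [0.051,[0,0,0],0]
  ]
}}

```text
t: 14.2
tool_pos: [0.4172, -0.1922, 0.0287]
orientation: [2.682, 1.636, 0.0]
force: [0.5, 0.9, 0.9]
opening: 0.0513
gripper_force: 5.3
```

>>> {"fn": "step_hand", "kwargs": {
  "deltas": [
    [0.0505,[0,0,0],0],
    [0.0505,[0,0,-0.1],0],
    [0.0505,[0,0,-0.2],0],
    [0.0505,[0,0,-0.4],0],
    [0.0505,[0,0,-0.4],0],
    [0.0505,[0,0,-0.4],0],
    [0.0505,[0,0,-0.4],0],
    [0.0505,[0,0,-0.3],0],
    [0.0505,[0,0,-0.1],0],
    [0.0505,[0,0,0],0],
    [0.0505,[0,0,0],0]
  ]
}}

```text
t: 15.3
tool_pos: [0.4168, -0.192, 0.143]
orientation: [-2.681, -1.636, 0.001]
force: [0.4, 0.5, -1.2]
opening: 0.0507
gripper_force: 5.0
```

Run:
```python
from h import *
d=np.array([.5803-.5721,-.2172+.291]);a=np.arctan2(d[1],d[0])-np.pi/2;print('board x ang',a)
g=np.array([.5721,-.291])-.110*np.array([np.cos(a),np.sin(a)]);print(g)
go([*g,.14],a-np.pi/2)
```

```text
board x ang -0.11065722117389543
[ 0.46277279 -0.27885253]
delta [-0.0563  0.0806  0.003 ] phi -0.475 turn 1.2064 pos [ 0.4168 -0.192   0.143 ] q1 -0.543 q6 -0.068
```

>>> {"fn": "step_hand", "kwargs": {
  "deltas": [
    [0.0505,[-0.1,0.14,0],0.03],
    [0.0505,[-0.24,0.34,0],0.07],
    [0.0505,[-0.24,0.34,0],0.07],
    [0.0505,[-0.24,0.34,0],0.07],
    [0.0505,[-0.24,0.34,0],0.07],
    [0.0505,[0,0,0],0.1],
    [0.0505,[0,0,0],0.1],
    [0.0505,[0,0,0],0.1],
    [0.0505,[0,0,0],0.1],
    [0.0505,[0,0,0],0.1],
    [0.0505,[0,0,0],0.1],
    [0.0505,[0,0,0],0.1],
    [0.0505,[0,0,0],0.1],
    [0.0505,[0,0,0],0.07],
    [0.0505,[0,0,0],0.03],
    [0.0505,[0,0,0],0],
    [0.0505,[0,0,0],0]
  ]
}}

```text
t: 17.0
tool_pos: [0.449, -0.278, 0.1428]
orientation: [-3.136, 0.179, 0.002]
force: [-0.8, 0.4, -1.1]
opening: 0.0505
gripper_force: 5.0
```

Run:
```python
from h import *
a=-.1107
go([.4628,-.2789,.09],a-np.pi/2)
T=robot.read_camera('top');S=robot.read_camera('side')
cv2.imwrite('pics/t1.png',np.hstack([cv2.resize(c['image'][y:y+100,x:x+100,::-1],(400,400),interpolation=2) for c,x,y in((S,190,130),(T,200,160))]))
```

```text
delta [ 0.0139 -0.0006  0.0528] phi -1.6848 turn -0.0034 pos [ 0.449  -0.278   0.1428] q1 -0.651 q6 1.033
```

View pics/t1.png

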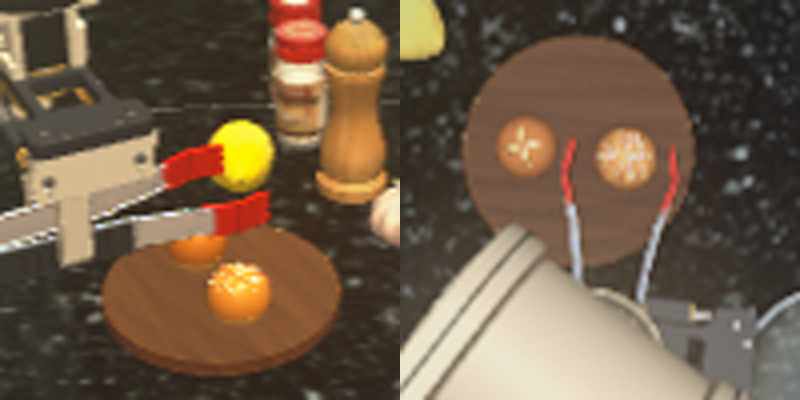

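In the top view the jaws straddle the seeded roll: the left jaw spans (574,143) to (568,205) and the right one (673,150) to (666,210), with the roll at (626,157). I'll compute the offset.

Run:
```python
from h import *
T=robot.read_camera('top');S=robot.read_camera('side')
f=lambda x,y:((x-400+.5)/4-.5+200,(y+.5)/4-.5+160)
g=lambda x,y:((x+.5)/4-.5+190,(y+.5)/4-.5+130)
lt=tri([T,S],[f(574,143),g(217,150)]);rt=tri([T,S],[f(673,150),g(267,197)])
lb=tri([T,S],[f(568,205),g(166,163)]);rb=tri([T,S],[f(666,210),g(215,211)])
print(lt,rt,lb,rb)
a=-.1107;x=np.array([np.cos(a),np.sin(a)]);y=np.array([-x[1],x[0]])
m=[plane(T,f(*p),.138)[:2] for p in((574,143),(673,150),(568,205),(666,210))]
c=np.mean(m,0);dv=(np.array(m[0])+m[1]-m[2]-m[3]);print('jaw mid',c,'dir',np.arctan2(dv[1],dv[0]))
roll=plane(T,f(626,157),.033)[:2];print('roll',roll,'along,across',(roll-c)@x,(roll-c)@y)
s=robot.read_state();print('expected jaw mid from tcp',s['tool_pos'][:2]+.110*x)
# predicted px of tips for ideal
```

```text
[ 0.57767474 -0.25951609  0.13706099] [ 0.57335719 -0.32685808  0.13613253] [ 0.53758582 -0.25616973  0.13843173] [ 0.53459302 -0.32258724  0.13696216]
jaw mid [ 0.55429403 -0.29045344] dir -0.11516953110163825
roll [ 0.57210324 -0.29102082] along,across 0.01776287782125327 0.0014035488080458602
expected jaw mid from tcp [ 0.55851581 -0.29005847]
```

>>> {"fn": "step_hand", "kwargs": {
  "deltas": [
    [0.0505,[0.1,0,0],0],
    [0.0505,[0.12,-0.02,0],0],
    [0.0505,[0.09,0,0.2],0],
    [0.0505,[0,0,0.2],0],
    [0.0505,[0,0,0.2],0],
    [0.0505,[0,0,0.2],0],
    [0.0505,[0,0,0],0],
    [0.0505,[0,0,0],0]
  ]
}}

```text
t: 18.0
tool_pos: [0.4644, -0.2785, 0.1031]
orientation: [-3.136, 0.179, 0.001]
force: [0.1, -0.2, -0.8]
opening: 0.0507
gripper_force: 5.0
```

Run:
```python
from h import *
go([.4628,-.2789,.051],-.1107-np.pi/2)
T=robot.read_camera('top');S=robot.read_camera('side')
cv2.imwrite('pics/t2.png',np.hstack([cv2.resize(c['image'][y:y+100,x:x+100,::-1],(400,400),interpolation=2) for c,x,y in((S,190,130),(T,200,160))]))
```

```text
delta [-0.0015  0.0006  0.0521] phi -1.6851 turn -0.0036 pos [ 0.4644 -0.2785  0.1031] q1 -0.635 q6 1.05
```

View pics/t2.png

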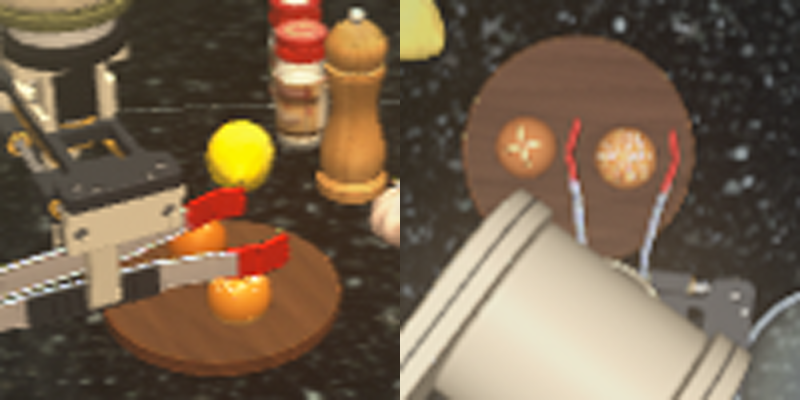

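The jaws are centred on the seeded roll, with their middle at (623,158) against the roll at (626,157). Descending.

Converted, 0.01 m is 0.2, 0.007 m is 0.14.

>>> {"fn": "step_hand", "kwargs": {
  "deltas": [
    [0.0505,[0,0,0.2],0],
    [0.0505,[0,0,0.2],0],
    [0.0505,[0,0,0.2],0],
    [0.0505,[0,0,0.2],0],
    [0.0505,[0,0,0.14],0],
    [0.0505,[0,0,0.08],0],
    [0.0505,[0,0,0],0],
    [0.0505,[0,0,0],0]
  ]
}}

```text
t: 18.9
tool_pos: [0.4649, -0.2788, 0.0528]
orientation: [3.136, -0.179, 0.0]
force: [0.5, 1.0, -1.4]
opening: 0.0506
gripper_force: 5.0
```

Run:
```python
from h import *
go([.4628,-.2789,.051],-.1107-np.pi/2)
T=robot.read_camera('top');S=robot.read_camera('side')
cv2.imwrite('pics/t3.png',np.hstack([cv2.resize(c['image'][y:y+100,x:x+100,::-1],(400,400),interpolation=2) for c,x,y in((S,190,130),(T,200,160))]))
```

```text
delta [-0.0021  0.0004  0.0018] phi -1.685 turn -0.0035 pos [ 0.4649 -0.2788  0.0528] q1 -0.635 q6 1.05
```

View pics/t3.png

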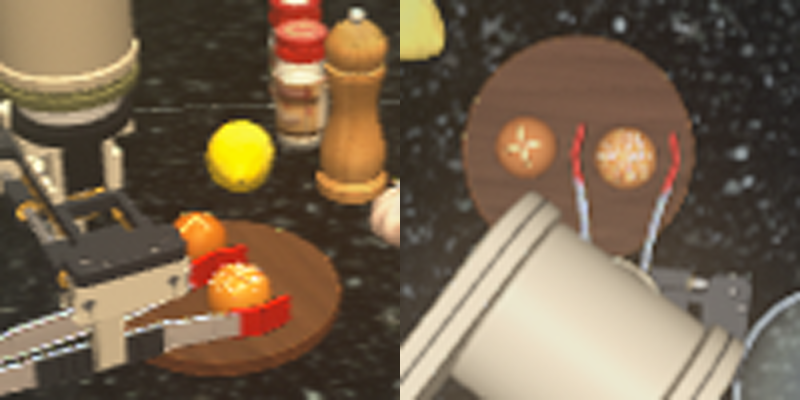

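The jaws are on both sides of the seeded roll, with their middle at (626,159). I lower 2 mm and squeeze with 30 N.

Converted, 0.002 m is 0.04.

>>> {"fn": "step_hand", "kwargs": {
  "deltas": [
    [0.0505,[0,0,0.04],0],
    [0.047,[0,0,0],0],
    [0.044,[0,0,0],0],
    [0.042,[0,0,0],0],
    [0.04,[0,0,0],0],
    [0.038,[0,0,0],0],
    [0.034,[0,0,0],0],
    [0.034,[0,0,0],0],
    [0.034,[0,0,0],0],
    [0.034,[0,0,0],0],
    [0.034,[0,0,0],0]
  ],
  "grip_force": 30
}}

```text
t: 20.1
tool_pos: [0.4648, -0.2786, 0.0506]
orientation: [-3.136, 0.179, 0.0]
force: [-0.4, 0.2, -0.9]
opening: 0.0376
gripper_force: 29.9
```

>>> {"fn": "step_hand", "kwargs": {
  "deltas": [
    [0.034,[0,0,-0.06],0],
    [0.034,[0,0,-0.1],0],
    [0.034,[0,0,-0.2],0],
    [0.034,[0,0,-0.2],0],
    [0.034,[0,0,-0.2],0],
    [0.034,[0,0,0],0]
  ]
}}

```text
t: 20.7
tool_pos: [0.4661, -0.2796, 0.0912]
orientation: [3.134, -0.179, 0.005]
force: [-0.6, 0.2, -0.9]
opening: 0.0375
gripper_force: 29.9
```

>>> {"fn": "step_hand", "kwargs": {
  "deltas": [
    [0.034,[0,0,-0.3],0],
    [0.034,[0,0,-0.3],0],
    [0.034,[0,0,-0.3],0],
    [0.034,[0,0,-0.2],0],
    [0.034,[0,0,-0.14],0],
    [0.034,[0,0,0],0],
    [0.034,[0,0,0],0],
    [0.034,[0,0,0],0],
    [0.034,[0,0,0],0],
    [0.034,[0,0,0],0],
    [0.034,[0,0,0],0],
    [0.034,[0,0,0],0]
  ]
}}

```text
t: 21.9
tool_pos: [0.4647, -0.2786, 0.1505]
orientation: [-3.136, 0.179, 0.0]
force: [0.4, 0.2, -1.9]
opening: 0.0375
gripper_force: 29.9
```

Run:
```python
from h import *
T=robot.read_camera('top');S=robot.read_camera('side')
cv2.imwrite('pics/t4.png',np.hstack([cv2.resize(c['image'][y:y+150,x:x+150,::-1],(400,400),interpolation=2) for c,x,y in((S,165,100),(T,190,140))]))
```

```text
(no output)
```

View pics/t4.png

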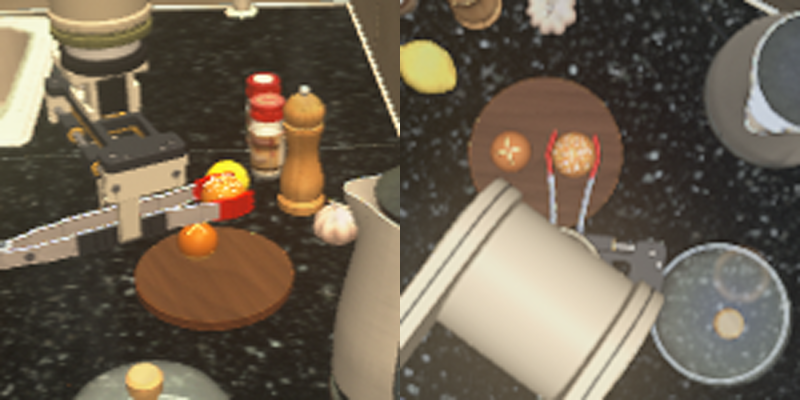

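The seeded roll is held up in the jaws at (225,185) in the left view. The plain roll lies on the board at (197,240), and the cover stands on the worktop at (720,315) in the right view. Handing in.

```bash
python3 -c "
from plant import robot
print(robot.close_job())"
```

```text
the job is handed in; nothing more can be done
None
```

I handed in the job with the seeded roll held still in the squeezed tongs, about 10 cm above the board; the cover stands on the worktop and the plain roll is still on the board, but the hand-in returned no verdict.

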